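# Seat a cut tube in the length gauge with its pusher lever

## Robot

A 6-joint arm with a two-finger parallel gripper is mounted at the origin on a cart in front of the work surface, level with it; the furniture and walls round the work are solid. World frame = base frame: x ahead of the robot, y to its left, z up, the work surface at z = 0. Lengths are in mm, angles in rad, forces in N, time in s.
With the tool pointing down it reaches from about 350 to 975 mm from the base axis. Payload 7.1 kg.
Tool frame: the origin (TCP) lies between the finger pads; the fingertips stand 19 mm ahead of it and the grasp point (between the pads) is the TCP (ctrl.tcp_to_tips is the distance from the TCP to the fingertips, in mm); z points along the fingers, y is the line along which they close (so a half turn about z gives the same grasp; the last joint's range is limited). The gripper opens to 88 mm and grips with 3 to 60 N. Pads are 20 mm wide; open, the fingers measure 115 mm over their backs; the gripper's body (75 mm by 178 mm) begins 61 mm behind the grasp point.
Start: joints at [1.269, 0.423, 1.63, -0, 1.089, -0.019], TCP at [174.372, 600.166, 241.675] pointing down, gripper open.
Joint ranges: [-3, 3], [-0.9, 2.11], [0.09, 2.58], [-1.31, 4.45], [0.11, 2.69], [-2.54, 2.54]. Speed limits (rad/s): [2.39, 2.39, 3.01, 3.14, 3.14, 3.14].

## Interface

Orientations are given as a rotation vector (axis times angle).
In Python, from workcell import status, optics, ctrl gives the robot as it stands. The module is installed in compiled form; this text tells all that it offers.
- The arm moves only by the shell command python3 -m inch 'ROWS'. ROWS is JSON, a list that holds one entry, the list of rows, each a list of 7 numbers: the shift along the tool's x, y, z in mm, then the turn, a rotation vector about the tool's x, y, z in rad, then the opening in per cent of the stroke, from 0 (shut) to 100 (fully open). A call has 1 to 20 rows; each row is the pose to reach, as a shift and turn from the pose commanded when the call began, along the tool's axes at that moment; what a row does not reach only later rows make up. A row lasts 1/10 s, in which the tool goes at most 50 mm and 8.59 degrees, less where a joint would pass 70% of its speed; a pose out of reach is approached as far as the arm can. A call with a gripper value outside its range is refused whole. The fingers move at their own pace and stop on an object; the grip force is fixed at half the most. Time passes only in rows, so rows that repeat a pose let the fingers close. It gives the time, the measured TCP pose, the force, the opening and the grip force at its end, in the units of the state.
- status.get_obs(): the state, without advancing time (a new reading comes with each control period).
- optics.get_image(name): name is "side" or "top"; returns a dict with "frame" (420x560x3 uint8, red, green, blue), "fx", "fy", "cx", "cy" (pixels), "k1" (the pictures are not rectified: a ray, as slopes to the right and down, at radius r is drawn at 1 + k1 r^2 times it, then the intrinsics apply), "rvec" (rotation vector, rad) and "tvec" (3), from world to camera coordinates, as OpenCV has them. Camera axes: x right, y down, z forward; pixel columns grow to the right and rows downward; lengths in mm; the calibration is good to about 2 mm. A picture is of the moment at which its call begins. There is no depth.
- ctrl.close_job(): hands the job in; it is judged then, once.
The state is a dict: "t": time; "qpos": joint angles; "qvel": joint speeds; "joint_torque": joint torques, N m; "ee_pos": TCP position; "orientation": TCP orientation; "ft_force": force on the tool from outside, world axes, zero at the start; "moment": the same for the moment, N m; "width": finger opening in mm; "grasp_force": force on a finger pad.
Only numpy, scipy, OpenCV 4.12 (cv2) and the standard library are available. Lean on these libraries where they do the work, as an engineer would, in place of code of your own. Each camera call takes 0.05 s, during which the arm holds its last target. There are 200 camera calls.

## Task

Without gripping it, gently push the red-handled lever of the length gauge round with a finger until it has slid the black tube in the channel fully home against the green end stop, then push the lever back the other way until it rests on its stop pin where the tube can be read freely. Move the tube only by the lever, never with the hand, keep it lying in the channel, and leave the spare tube, the tape measure and the stamp alone.

Things in the scene. Friction and masses are not known exactly. Their poses are not given: they have to be found in the camera images.
- gauge: Length gauge fixed to the bench: aluminium plate 170x270x12 mm (own x -70..+100, y -140..+130). Origin on the bench under the channel, z up. Channel along y at x=0 between rails 29 mm apart, tops 22 mm above the bench; green stop (50x22 mm, 44 mm high) at its +y end. Lever pivot at (+75,-10) mm, handle beyond the channel on the -x side. Two rubber stop pins for the lever, 36 mm high.
- stop_face (a point): Middle of the end stop's face that the tube must touch, at (0, +85, 26) mm in the gauge's frame; the tube pushed along the gauge's +y meets it.
- lever_pivot (a point): Point on the lever's vertical pivot axis, 30 mm above the bench; the pivot boss there has its top at 44 mm.
- lever_handle (a point): Centre of the upright red handle at the lever's end: round post 22 mm across, 36 to 78 mm above the bench, this point at 55 mm. It moves on a circle of 175 mm radius about the pivot. The steel arm is 16 mm wide, 24 to 35 mm above the bench; it passes over the rails and its side pushes the tube's end.
- pusher (a joint): Lever angle, rad: 0 = parked on its stop pin near the channel's open (-y) end; grows as the handle goes to the gauge's +y (clockwise from above), at most 1.35. From pivot to handle, in the gauge's frame, is (-cos p, sin p), p = angle - 0.8. It stays where it is left; moving it takes about 2 N at the handle. With the tube home it touches the tube at about 1.1.
- tube: Black rubber tube lying in the channel, 27 mm in diameter and 58 mm long, long axis own y; origin at mid length on its underside. Home: its origin 29 mm from the end stop's face, at y = +56 mm in the gauge's frame. 12 to 39 mm above the bench.
- spare_tube: Another black rubber tube, 27 x 59 x 27 mm, lying loose beside the gauge; not to be moved. Origin at its underside.
- tape_measure: Black pocket tape measure, 58 x 71 x 32 mm, loose; not to be moved. Origin at its underside.
- stamp: Stamp with a turned wooden handle, 25 x 34 x 64 mm, loose; not to be moved. Origin at its underside.
There are look-alikes about, which are no part of the job. Leave any white or yellow look-alike of the tube alone.

How it is judged:
By the outcome, as a careful person would: the job done as asked, in the order asked, and still so for the second after the job is handed in, with the robot touching nothing.
It also fails if it takes over 72 s, if anything falls off the work surface, if the arm or the gripper's body presses on something with over 40 N, if the wrist force passes 120 N, or if a joint passes its speed limit or range.

## Working session

There is one attempt and no reset: what is moved stays moved. The work goes in short steps, Python scripts to look and compute and a shell command to move; the robot and the scene stay as the last step left them, time stands still between calls to the robot, and variables do not carry over. Pictures are saved under pics/ and viewed, at most 10 in all, crops included, and the job is handed in when it is done.

```bash
mkdir -p pics
cat > h.py <<'E'
import numpy as np, cv2
from workcell import status, optics, ctrl
def snap(n,f):
    d=optics.get_image(n); cv2.imwrite('pics/'+f,d['frame'][:,:,::-1]); np.save('pics/'+f+'.npy',d,allow_pickle=True); return d
def ray(d,uv):
    x=np.array([(uv[0]-d['cx'])/d['fx'],(uv[1]-d['cy'])/d['fy']]); u=x.copy()
    for _ in range(20): u=x/(1+d['k1']*(u@u))
    R=cv2.Rodrigues(np.array(d['rvec'],float))[0]; t=np.array(d['tvec'],float).ravel()
    v=R.T@np.array([u[0],u[1],1]); return -R.T@t, v/np.linalg.norm(v)
def atz(d,uv,z):
    c,v=ray(d,uv); return c+v*(z-c[2])/v[2]
def tri(d1,a,d2,b):
    c1,v1=ray(d1,a);c2,v2=ray(d2,b)
    s=np.linalg.lstsq(np.stack([v1,-v2],1),c2-c1,rcond=None)[0]
    p,q=c1+s[0]*v1,c2+s[1]*v2; return (p+q)/2,np.linalg.norm(p-q)
def proj(d,p):
    R=cv2.Rodrigues(np.array(d['rvec'],float))[0]; c=R@np.array(p,float)+np.array(d['tvec'],float).ravel()
    u=c[:2]/c[2]; u=u*(1+d['k1']*(u@u)); return u[0]*d['fx']+d['cx'],u[1]*d['fy']+d['cy']
def load(f): return np.load('pics/'+f+'.npy',allow_pickle=True).item()
E
python3 - <<'E'
from h import *
np.set_printoptions(precision=3,suppress=True)
for n in('top','side'):
    d=snap(n,n+'0.png'); print(n,ray(d,(280,210)),d['fx'],d['k1'])
o=status.get_obs();print(o)
print(cv2.Rodrigues(np.array(o['orientation'],float))[0],ctrl.tcp_to_tips)
E
```

```text
top (array([ 350.355, -125.679, 1231.569]), array([ 0.162,  0.006, -0.987])) 451.0972147446671 -0.136989224466854
side (array([  148.268, -1008.304,   608.989]), array([ 0.378,  0.777, -0.503])) 495.85080734539184 0.037814512633811165
{'t': 0.1, 'qpos': array([ 1.269,  0.424,  1.631, -0.   ,  1.089, -0.019]), 'qvel': array([-0.001, -0.002, -0.001,  0.001,  0.001, -0.001]), 'joint_torque': array([  0.002, -54.561, -27.432,   0.065,   0.019,  -0.   ]), 'ee_pos': array([174.243, 599.738, 241.017]), 'orientation': array([-0.443, -3.11 ,  0.002]), 'ft_force': array([1.348, 0.182, 0.657]), 'moment': array([-0.001, -0.053, -0.009]), 'grasp_force': 0.0, 'width': 87.88952872723905}
[[-0.96   0.279 -0.   ]
 [ 0.279  0.96  -0.001]
 [ 0.    -0.001 -1.   ]] 19.0
```

View pics/top0.png

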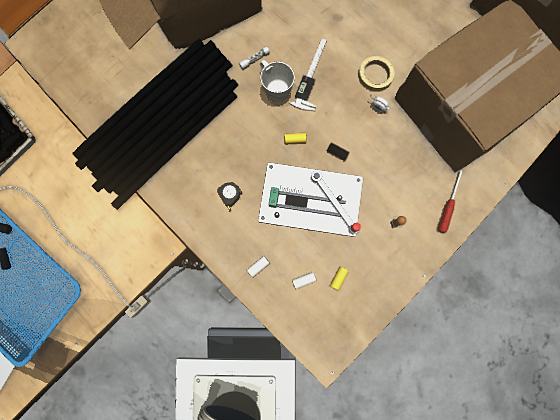

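View pics/side0.png

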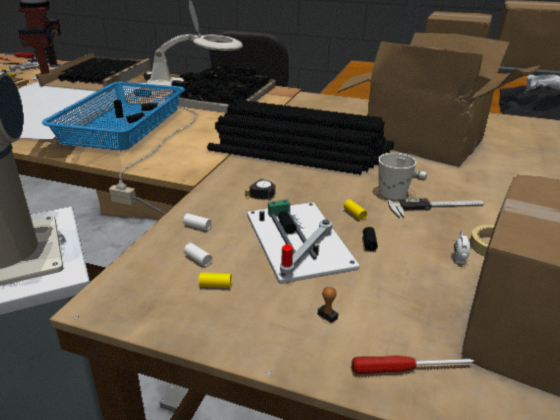

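The top view shows the pivot at about (317,177), the red handle at (356,227), the green stop at (273,197), and the tube near (298,201). In the side view the handle is at (287,257). I'll enlarge both.

Run:
```python
from h import *
a=load('top0.png')['frame'][155:245,250:370,::-1]; b=load('side0.png')['frame'][190:290,240:370,::-1]
a=cv2.resize(a,None,fx=6.5,fy=6.5,interpolation=3)[:, :]
b=cv2.resize(b,None,fx=6,fy=6,interpolation=3)
cv2.imwrite('pics/a.png',a);cv2.imwrite('pics/b.png',b);print(a.shape,b.shape)
```

```text
(585, 780, 3) (600, 780, 3)
```

View pics/a.png

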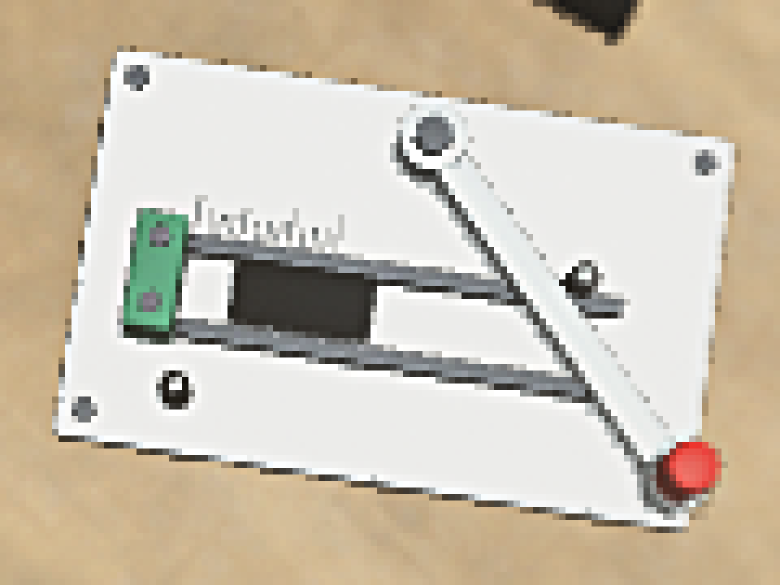

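View pics/b.png

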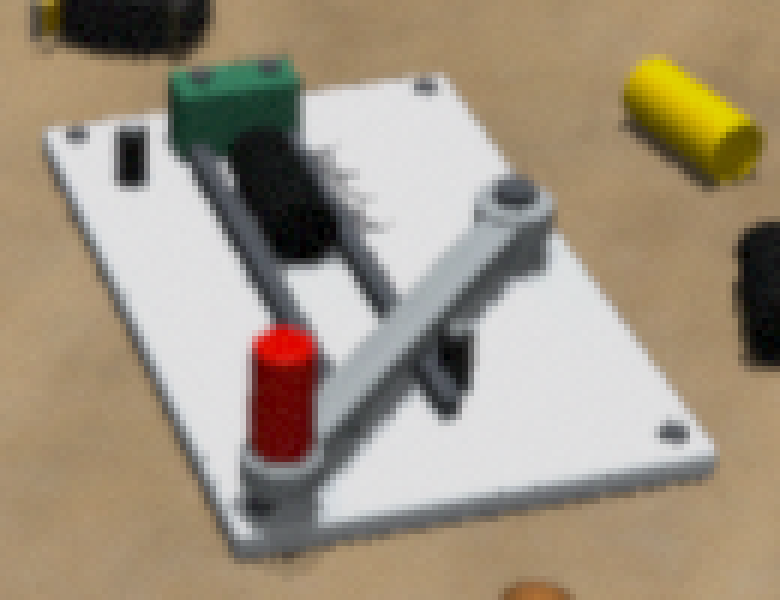

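The crops show all four plate corners clearly, plus the pivot, the handle top and the tube. The tube sits about 15 mm short of the stop. Next I'll fit the gauge pose.

Run:
```python
from h import *
from scipy.optimize import least_squares
np.set_printoptions(precision=1,suppress=True)
t,s=load('top0.png'),load('side0.png')
T=lambda u,v:((u+.5)/6.5-.5+250,(v+.5)/6.5-.5+155); S=lambda u,v:((u+.5)/6-.5+240,(v+.5)/6-.5+190)
G=[(100,130),(100,-140),(-70,-140),(-70,130)]
ta=[T(118,50),T(735,145),T(685,528),T(57,435)]; sa=[S(440,75),S(715,460),S(235,545),S(45,135)]
for a,b in zip(ta,sa): print('corner',*tri(t,a,s,b), atz(t,a,12))
print('handle top',*tri(t,T(693,465),s,S(285,340))); print('boss',*tri(t,T(435,135),s,S(516,192)))
def f(p,full=False):
    c,n=np.cos(p[2]),np.sin(p[2]); r=[]
    for g,a,b in zip(G,ta,sa):
        w=(p[0]+c*g[0]-n*g[1],p[1]+n*g[0]+c*g[1],p[3])
        r+=[*np.subtract(proj(t,w),a),*np.subtract(proj(s,w),b)]
    return r
r=least_squares(f,[620,-150,0,12]); p=r.x; print('gauge',p[0],p[1],round(p[2],4),p[3],np.array(r.fun))
c,n=np.cos(p[2]),np.sin(p[2]); R=np.array([[c,-n],[n,c]])
def gf(w): return R.T@(np.array(w[:2])-p[:2])
print('pivot g',gf(atz(t,T(435,135),44)),'handle g',gf(atz(t,T(693,465),78)),'tube ends g',gf(atz(t,T(302,265),39)),[gf(atz(t,T(*q),30)) for q in((232,298),(374,312))])
print('stop top edge',gf(atz(t,T(182,270),44)))
for a in(0,.3,.6,.9,1.1,1.2):
    q=a-.8; h=p[:2]+R@(np.array([75,-10])+175*np.array([-np.cos(q),np.sin(q)])); print(a,h)
for nm,uv,z in(('stamp',(402,221),60),('tape',(229,191),32),('white',(304,281),27),('yel',(340,278),27),('spare',(338,152),27)): print(nm,atz(t,uv,z))
```

```text
corner [686.5 -84.2  12.4] 1.0913524583275318 [686.1 -84.   12. ]
corner [ 646.1 -349.6    9.5] 1.267024591929492 [ 644.9 -348.9   12. ]
corner [ 480.6 -323.6    8.5] 0.45432085429391483 [ 480. -323.   12.]
corner [520.7 -59.9  10.4] 2.8405034923702797 [519.1 -59.6  12. ]
handle top [ 499.3 -316.5   78.4] 2.459596120270906
boss [ 642.5 -218.    42. ] 2.211529984823653
gauge 569.7769300744887 -196.79599166911535 -0.1518 9.749041657075146 [-0.2 -0.5  0.2  0.7  0.3 -0.7  0.5 -0.   0.5  0.3 -0.4 -0.  -0.6 -0.3
 -1.1 -0.1]
pivot g [73.5 -9.6] handle g [ -52.7 -128.7] tube ends g [11.4 37.1] [array([-5.1, 63.8]), array([-2. ,  4.5])]
stop top edge [ 0.7 85.7]
0 [ 502.9 -323.7]
0.3 [ 477.9 -277.7]
0.6 [ 467.6 -226.5]
0.9 [ 472.9 -174.4]
1.1 [ 485.  -141.6]
1.2 [ 493.4 -126.3]
stamp [ 514.  -441.8   60. ]
tape [599.8  20.2  32. ]
white [ 358.3 -182.6   27. ]
yel [ 366.  -278.2   27. ]
spare [ 712.1 -279.5   27. ]
```

```bash
python3 -m inch '[[[-362,-363,0,0,0,1.3,55],[-362,-363,0,0,0,1.3,55],[-362,-363,0,0,0,1.3,55],[-362,-363,0,0,0,1.3,55],[-362,-363,0,0,0,1.3,55],[-362,-363,0,0,0,1.3,55],[-362,-363,0,0,0,1.3,55],[-362,-363,0,0,0,1.3,55],[-362,-363,0,0,0,1.3,55],[-400,-420,0,0,0,1.4,55],[-440,-500,0,0,0,1.55,55],[-470,-570,0,0,0,1.7,55],[-500,-640,0,0,0,1.85,55],[-540,-710,0,0,0,2.0,55],[-560,-770,0,0,0,2.15,55],[-568,-790,0,0,0,2.26,55],[-568,-790,0,0,0,2.26,55],[-568,-790,0,0,0,2.26,55],[-568,-790,0,0,0,2.26,55],[-568,-790,0,0,0,2.26,55]]]'
cat > st.py <<'E'
from h import *
np.set_printoptions(precision=3,suppress=True)
o=status.get_obs(); R=cv2.Rodrigues(np.array(o['orientation'],float))[0]
print(o['t'],o['ee_pos'],o['width'],'F',o['ft_force']); print('tx',R[:,0],'ty',R[:,1],'tz',R[:,2],'q',o['qpos'])
E
python3 st.py
```

```text
t: 2.1
ee_pos: [499.3, -320.0, 241.4]
orientation: [3.002, 0.924, -0.0]
ft_force: [0.6, -0.0, -0.3]
width: 48.4
grasp_force: 0.0
2.1 [ 499.251 -320.035  241.367] 48.35343552164349 F [ 0.615 -0.019 -0.303]
tx [ 0.827  0.562 -0.   ] ty [ 0.562 -0.827  0.   ] tz [ 0. -0. -1.] q [-0.59   0.377  1.703 -0.     1.062  0.384]
```

```bash
python3 -m inch '[[[0,0,40,0,0,0,55],[0,0,80,0,0,0,55],[0,0,110,0,0,0,55],[0,0,134,0,0,0,55],[0,0,136,0,0,0,55],[0,0,136,0,0,0,55],[0,0,136,0,0,0,55]]]'
python3 - <<'E'
from h import *
t,s=snap('top','t1.png'),snap('side','s1.png')
a=cv2.resize(t['frame'][170:270,300:400,::-1],None,fx=4,fy=4,interpolation=3)
b=cv2.resize(s['frame'][190:290,240:340,::-1],None,fx=4,fy=4,interpolation=3)
cv2.imwrite('pics/c.png',np.hstack([a,b]))
E
```

```text
t: 2.8
ee_pos: [500.1, -317.4, 107.0]
orientation: [3.0, 0.926, 0.002]
ft_force: [-0.3, -0.5, 0.8]
width: 48.4
grasp_force: 0.0
```

View pics/c.png

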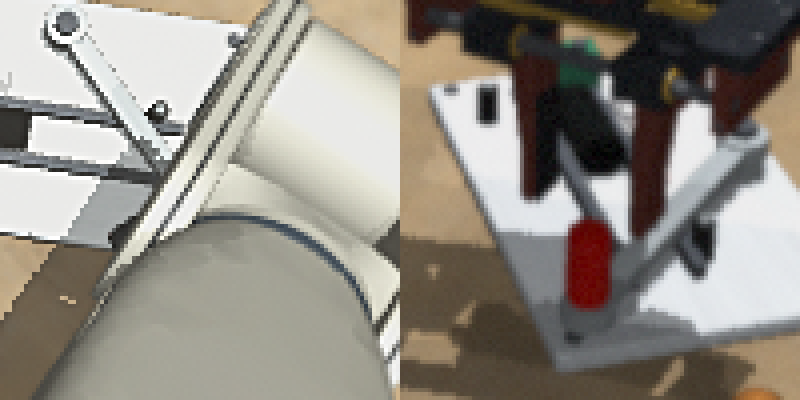

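The side view shows the handle top (590,225) between the two fingertips (530,195) and (650,235), roughly centred. I'll lower to straddle it without gripping.

```bash
python3 -m inch '[[[0,0,12,0,0,0,55],[0,0,24,0,0,0,55],[0,0,35,0,0,0,55],[0,0,42,0,0,0,55],[0,0,42,0,0,0,55],[0,0,42,0,0,0,55]]]'
cat > arc.py <<'E'
# lever arc from the present pose: shift in tool axes so the tool turns about the pivot by each da
from h import *
import sys
o=status.get_obs(); R=cv2.Rodrigues(np.array(o['orientation'],float))[0]
p=np.array([569.8,-196.8]);c,n=np.cos(-.152),np.sin(-.152); P=p+np.array([[c,-n],[n,c]])@[75,-10]
x=np.array(o['ee_pos']); v=x[:2]-P; g=np.array([[c,n],[-n,c]])@v
print('radius',np.hypot(*v),'angle at tcp',.8+np.arctan2(g[1],-g[0]),'F',o['ft_force'],'P',P,'x',x, o['t'])
print('fingers tangent misfit', R[:2,1]@v/np.hypot(*v))
for da in map(float,sys.argv[1:]):
    w=np.array([[np.cos(da),np.sin(da)],[-np.sin(da),np.cos(da)]])@v+P-x[:2]
    print(da,np.round(R.T@np.r_[w,0],1))
E
python3 arc.py .1 .2 .4 .6 .8 1 1.1 1.2
```

```text
t: 3.5
ee_pos: [499.3, -316.9, 63.3]
orientation: [-3.001, -0.926, 0.001]
ft_force: [0.5, 0.3, 1.2]
width: 48.2
grasp_force: 0.0
radius 173.9730634651586 angle at tcp 0.043787075037147405 F [0.54542709 0.30602847 1.22847991] P [ 642.42111308 -218.04085533] x [ 499.25006727 -316.87748038   63.27587883] 3.5
fingers tangent misfit 0.005446617719881409
0.1 [  0.8 -17.4   0. ]
0.2 [  3.3 -34.6   0. ]
0.4 [ 13.4 -67.8   0. ]
0.6 [ 29.9 -98.4   0.1]
0.8 [ 5.210e+01 -1.251e+02  1.000e-01]
1.0 [ 7.920e+01 -1.468e+02  1.000e-01]
1.1 [ 9.420e+01 -1.556e+02  1.000e-01]
1.2 [ 1.100e+02 -1.628e+02  1.000e-01]
```

```bash
python3 -m inch '[[[0.2,-7,0,0,0,0.04,55],[0.6,-14,0,0,0,0.08,55],[1.3,-21,0,0,0,0.12,55],[2.2,-28,0,0,0,0.16,55],[3.3,-34.6,0,0,0,0.2,55],[5,-41.5,0,0,0,0.24,55],[7,-48,0,0,0,0.28,55],[8.8,-55,0,0,0,0.32,55],[11,-61.5,0,0,0,0.36,55],[13.4,-67.8,0,0,0,0.4,55],[16,-74,0,0,0,0.44,55],[19.3,-80.5,0,0,0,0.48,55],[22.5,-86.5,0,0,0,0.52,55],[26,-92.5,0,0,0,0.56,55],[29.9,-98.4,0,0,0,0.6,55],[34,-104,0,0,0,0.64,55],[38.3,-109.5,0,0,0,0.68,55],[42.8,-115,0,0,0,0.72,55],[47.4,-120,0,0,0,0.76,55],[52.1,-125.1,0,0,0,0.8,55]]]'; python3 arc.py .05 .1 .15 .2 .25 .3 .35 .4
python3 - <<'E'
from h import *
t,s=snap('top','t2.png'),snap('side','s2.png')
a=cv2.resize(t['frame'][155:255,250:350,::-1],None,fx=4,fy=4,interpolation=3)
b=cv2.resize(s['frame'][190:290,240:340,::-1],None,fx=4,fy=4,interpolation=3)
cv2.imwrite('pics/d.png',np.hstack([a,b]))
E
```

```text
t: 5.5
ee_pos: [472.2, -184.4, 64.3]
orientation: [3.125, -0.318, 0.002]
ft_force: [0.1, -2.1, 0.2]
width: 48.0
grasp_force: 0.9
radius 173.4638422577618 angle at tcp 0.8429898447896979 F [ 0.09479219 -2.07784141  0.15557164] P [ 642.42111308 -218.04085533] x [ 472.24447356 -184.43109585   64.27367041] 5.5
fingers tangent misfit 0.007855501566214493
0.05 [ 0.1 -8.7 -0. ]
0.1 [  0.7 -17.3  -0. ]
0.15 [  1.7 -25.9  -0. ]
0.2 [  3.2 -34.5  -0. ]
0.25 [  5.1 -43.   -0. ]
0.3 [  7.3 -51.3  -0. ]
0.35 [ 10.  -59.6  -0. ]
0.4 [ 13.2 -67.7  -0. ]
```

View pics/d.png

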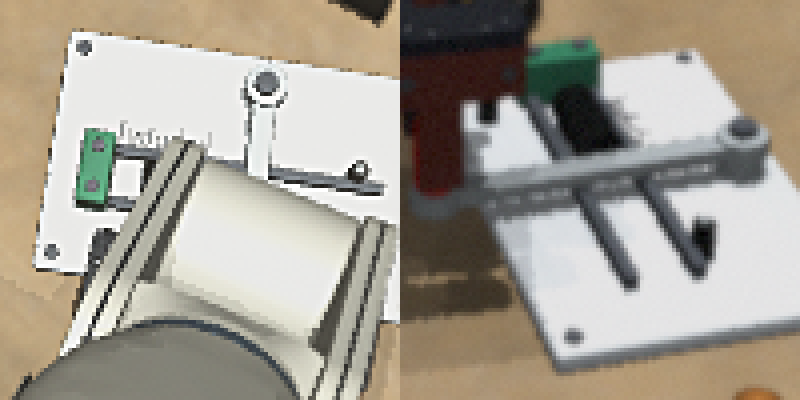

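The lever moves with about 2 N and the arm is nearly at the tube. I'll continue slowly and watch the force.

```bash
python3 -m inch '[[[0,-3.5,0,0,0,0.02,55],[0.1,-7,0,0,0,0.04,55],[0.2,-10.4,0,0,0,0.06,55],[0.4,-13.9,0,0,0,0.08,55],[0.7,-17.3,0,0,0,0.1,55],[1,-20.7,0,0,0,0.12,55],[1.5,-24.2,0,0,0,0.14,55],[2,-27.6,0,0,0,0.16,55],[2.6,-31,0,0,0,0.18,55],[3.2,-34.5,0,0,0,0.2,55],[4,-38,0,0,0,0.22,55],[4.7,-41.3,0,0,0,0.24,55],[5.5,-44.7,0,0,0,0.26,55],[6.4,-48,0,0,0,0.28,55],[6.4,-48,0,0,0,0.28,55]]]'; python3 arc.py .02 .04 .06 .08 .1 .12 .14 .16
```

```text
t: 7.1
ee_pos: [487.7, -137.9, 63.6]
orientation: [-3.051, 0.749, 0.001]
ft_force: [-0.2, -0.6, 0.2]
width: 48.6
grasp_force: 0.0
radius 174.21612776684387 angle at tcp 1.1257580431192413 F [-0.24908508 -0.64570264  0.24622125] P [ 642.42111308 -218.04085533] x [ 487.71231675 -137.93812433   63.58392402] 7.1
fingers tangent misfit 0.004053221811178059
0.02 [ 0.  -3.5  0. ]
0.04 [ 0.1 -7.   0. ]
0.06 [  0.3 -10.4   0. ]
0.08 [  0.5 -13.9   0. ]
0.1 [  0.8 -17.4   0. ]
0.12 [  1.2 -20.9   0. ]
0.14 [  1.6 -24.3   0. ]
0.16 [  2.1 -27.8   0. ]
```

```bash
python3 -m inch '[[[0,-1.5,0,0,0,0.008,55],[0,-3,0,0,0,0.017,55],[0,-4.5,0,0,0,0.026,55],[0.1,-6,0,0,0,0.034,55]]]'; python3 -m inch '[[[0,-1,0,0,0,0.006,55],[0,-2,0,0,0,0.011,55]]]'; python3 -m inch '[[[0,-1,0,0,0,0.006,55],[0,-2,0,0,0,0.011,55]]]'
```

```text
t: 7.5
ee_pos: [490.3, -133.1, 63.5]
orientation: [-3.038, 0.802, 0.001]
ft_force: [-1.1, -0.8, -0.6]
width: 48.2
grasp_force: 1.0
t: 7.7
ee_pos: [491.3, -131.3, 63.5]
orientation: [-3.033, 0.818, 0.001]
ft_force: [-2.2, -1.4, -0.0]
width: 49.0
grasp_force: 1.0
t: 7.9
ee_pos: [492.3, -129.6, 63.5]
orientation: [-3.029, 0.835, 0.001]
ft_force: [-1.3, -1.3, -1.1]
width: 48.3
grasp_force: 1.0
```

```bash
python3 -m inch '[[[0,-1,0,0,0,0.006,55],[0,-1,0,0,0,0.006,55]]]'; python3 -m inch '[[[0,-1,0,0,0,0.006,55],[0,-1,0,0,0,0.006,55]]]';python3 - <<'E'
from h import *
t,s=snap('top','t3.png'),snap('side','s3.png')
a=cv2.resize(t['frame'][165:235,255:325,::-1],None,fx=5.7,fy=5.7,interpolation=3)
b=cv2.resize(s['frame'][190:260,240:310,::-1],None,fx=5.7,fy=5.7,interpolation=3)
cv2.imwrite('pics/e.png',np.hstack([a,b]))
E
python3 arc.py
```

```text
t: 8.1
ee_pos: [493.0, -128.8, 63.6]
orientation: [-3.026, 0.843, 0.001]
ft_force: [-3.1, -0.3, -0.7]
width: 48.4
grasp_force: 0.8
t: 8.3
ee_pos: [493.5, -128.1, 63.6]
orientation: [3.024, -0.852, -0.001]
ft_force: [-3.6, -1.1, -0.6]
width: 48.3
grasp_force: 1.9
radius 174.03208535539545 angle at tcp 1.1910607711025847 F [-1.9403342  -2.6764604  -1.33964971] P [ 642.42111308 -218.04085533] x [ 493.42684745 -128.10823865   63.61979273] 8.4
fingers tangent misfit 0.0061735732056478095
```

View pics/e.png

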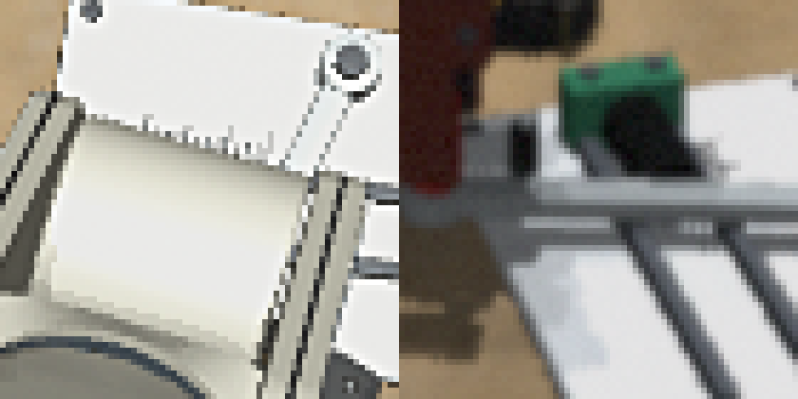

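The tube's far end now looks to be at the stop, and the force is beginning to rise. I'll keep nudging until it clearly climbs.

```bash
for i in 1; do python3 -m inch '[[[0,-1,0,0,0,0.006,55],[0,-1,0,0,0,0.006,55]]]'; python3 -m inch '[[[0,-1,0,0,0,0.006,55],[0,-1,0,0,0,0.006,55]]]'; done | grep -E 'ee_pos|ft_f'
```

```text
ee_pos: [493.8, -127.6, 63.6]
ft_force: [-5.1, -6.3, -1.9]
ee_pos: [494.1, -127.2, 63.6]
ft_force: [-5.5, -10.2, -0.9]
```

The force climbs steeply (11.6 N) with hardly any motion, so the tube is home. Now I'll push back with the other finger.

```bash
python3 -m inch '[[[0,3,0,0,0,-0.017,55],[0.2,8,0,0,0,-0.046,55],[0.4,13,0,0,0,-0.075,55],[0.7,17,0,0,0,-0.1,55],[1.5,21,0,0,0,-0.12,55],[1.5,24,0,0,0,-0.14,55],[1.5,24,0,0,0,-0.14,55]]]'; python3 arc.py -.04 -.1 -.2 -.3 -.4 -.5 -.6 -.7 -.8 -.9 -1
```

```text
t: 9.5
ee_pos: [483.4, -147.7, 63.8]
orientation: [-3.072, 0.657, -0.001]
ft_force: [0.1, 0.9, 0.3]
width: 48.4
grasp_force: 0.0
radius 173.89620142438636 angle at tcp 1.0644686007067428 F [0.05641461 0.93131072 0.31407682] P [ 642.42111308 -218.04085533] x [ 483.38900095 -147.69402753   63.82345399] 9.5
fingers tangent misfit 0.004587241960885494
-0.04 [ 0.2  7.  -0. ]
-0.1 [ 0.9 17.4 -0. ]
-0.2 [ 3.6 34.5 -0. ]
-0.3 [ 8.  51.4 -0. ]
-0.4 [14.  67.7 -0. ]
-0.5 [21.7 83.3 -0. ]
-0.6 [30.8 98.  -0. ]
-0.7 [ 41.4 111.8   0. ]
-0.8 [ 53.3 124.5   0. ]
-0.9 [ 66.4 135.9   0. ]
-1.0 [ 80.6 146.    0. ]
```

```bash
python3 -m inch '[[[0.2,7,0,0,0,-0.04,55],[0.6,14,0,0,0,-0.08,55],[1.3,21,0,0,0,-0.12,55],[2.3,28,0,0,0,-0.16,55],[3.6,34.5,0,0,0,-0.2,55],[5.1,41.3,0,0,0,-0.24,55],[7,48,0,0,0,-0.28,55],[9.1,54.7,0,0,0,-0.32,55],[11.4,61.3,0,0,0,-0.36,55],[14,67.7,0,0,0,-0.4,55],[16.9,74,0,0,0,-0.44,55],[20,80.3,0,0,0,-0.48,55],[23.4,86.3,0,0,0,-0.52,55],[27,92.2,0,0,0,-0.56,55],[30.8,98,0,0,0,-0.6,55],[34.9,103.7,0,0,0,-0.64,55],[39.2,109.2,0,0,0,-0.68,55],[43.7,114.5,0,0,0,-0.72,55],[48.4,119.6,0,0,0,-0.76,55],[53.3,124.5,0,0,0,-0.8,55]]]'; python3 arc.py -.05 -.1 -.15 -.2 -.25 -.3
```

```text
t: 11.5
ee_pos: [481.2, -282.7, 63.7]
orientation: [-3.085, -0.593, -0.0]
ft_force: [-0.1, 2.4, 0.1]
width: 48.5
grasp_force: 0.8
radius 173.73548775781921 angle at tcp 0.26687939132946614 F [-0.05477653  2.36205437  0.10255258] P [ 642.42111308 -218.04085533] x [ 481.15142526 -282.66366475   63.68335993] 11.5
fingers tangent misfit 0.0011992996468448164
-0.05 [ 0.2  8.7 -0. ]
-0.1 [ 0.9 17.3 -0. ]
-0.15 [ 2. 26. -0.]
-0.2 [ 3.5 34.5 -0. ]
-0.25 [ 5.5 43.  -0. ]
-0.3 [ 7.8 51.3 -0. ]
```

```bash
python3 -m inch '[[[0.1,4.5,0,0,0,-0.025,55],[0.2,8.7,0,0,0,-0.05,55],[0.5,13,0,0,0,-0.075,55],[0.9,17.3,0,0,0,-0.1,55],[1.4,21.7,0,0,0,-0.125,55],[2,26,0,0,0,-0.15,55],[2.7,30.2,0,0,0,-0.175,55],[3.5,34.5,0,0,0,-0.2,55],[4.3,38,0,0,0,-0.22,55],[5.1,41.3,0,0,0,-0.24,55],[5.9,44.5,0,0,0,-0.26,55]]]';  python3 -m inch '[[[0.1,1,0,0,0,-0.006,55],[0.1,2,0,0,0,-0.012,55]]]'; python3 -m inch '[[[0.1,1,0,0,0,-0.006,55],[0.1,2,0,0,0,-0.012,55]]]'; python3 arc.py
```

```text
t: 12.6
ee_pos: [503.0, -322.2, 63.6]
orientation: [-2.982, -0.989, 0.0]
ft_force: [-0.1, 2.5, 0.1]
width: 47.9
grasp_force: 0.8
t: 12.8
ee_pos: [504.1, -323.6, 63.6]
orientation: [-2.976, -1.005, 0.0]
ft_force: [-0.4, 2.4, -0.3]
width: 48.3
grasp_force: 0.8
t: 13.0
ee_pos: [505.2, -325.1, 63.6]
orientation: [-2.97, -1.023, 0.001]
ft_force: [-1.4, 1.3, 0.1]
width: 48.4
grasp_force: 0.9
radius 174.00141931085963 angle at tcp -0.01447269715043864 F [-1.43582682  1.33048968  0.05863862] P [ 642.42111308 -218.04085533] x [ 505.22555877 -325.06362766   63.63056677] 13.0
fingers tangent misfit -0.0009064241296315666
```

```bash
for i in 1; do python3 -m inch '[[[0,1,0,0,0,-0.006,55],[0,2,0,0,0,-0.012,55]]]'; python3 -m inch '[[[0,1,0,0,0,-0.006,55],[0,2,0,0,0,-0.012,55]]]'; python3 -m inch '[[[0,1,0,0,0,-0.006,55],[0,2,0,0,0,-0.012,55]]]'; python3 -m inch '[[[0,1,0,0,0,-0.006,55],[0,1,0,0,0,-0.006,55]]]'; done | grep -E 'ee_pos|ft_f'; python3 arc.py
```

```text
ee_pos: [506.5, -326.7, 63.6]
ft_force: [-1.6, 1.4, 0.7]
ee_pos: [507.9, -328.3, 63.6]
ft_force: [-1.7, 0.8, 0.4]
ee_pos: [509.1, -329.9, 63.7]
ft_force: [-1.2, 0.1, -0.4]
ee_pos: [509.9, -330.8, 63.7]
ft_force: [-0.8, -0.1, -0.1]
radius 173.95144567465346 angle at tcp -0.05688738813446659 F [-0.77329622 -0.09982357 -0.11861406] P [ 642.42111308 -218.04085533] x [ 509.92498912 -330.7523569    63.67105374] 13.8
fingers tangent misfit -0.00015416538724905314
```

```bash
for i in 1; do python3 -m inch '[[[0,1,0,0,0,-0.006,55],[0,1.5,0,0,0,-0.009,55]]]'; python3 -m inch '[[[0,1,0,0,0,-0.006,55],[0,1.5,0,0,0,-0.009,55]]]'; python3 -m inch '[[[0,1,0,0,0,-0.006,55],[0,1,0,0,0,-0.006,55]]]'; done | grep -E 'ee_pos|ft_f|grasp'; python3 arc.py
```

```text
ee_pos: [510.8, -331.7, 63.7]
ft_force: [-1.6, 0.8, -0.3]
grasp_force: 0.9
ee_pos: [511.8, -332.9, 63.7]
ft_force: [-1.8, 0.7, 0.3]
grasp_force: 0.9
ee_pos: [512.3, -333.3, 63.6]
ft_force: [-2.0, 3.7, -0.1]
grasp_force: 1.7
radius 173.88935069872625 angle at tcp -0.07695751136197704 F [-2.03794561  3.65862403 -0.10074408] P [ 642.42111308 -218.04085533] x [ 512.26013526 -333.34751662   63.61742995] 14.4
fingers tangent misfit -0.003996815895633377
```

```bash
for i in 1; do python3 -m inch '[[[0,1,0,0,0,-0.006,55],[0,1,0,0,0,-0.006,55]]]'; python3 -m inch '[[[0,1,0,0,0,-0.006,55],[0,1,0,0,0,-0.006,55]]]'; done | grep -E 'ee_pos|ft_f|grasp'; python3 arc.py
```

```text
ee_pos: [512.4, -333.3, 63.6]
ft_force: [-3.1, 6.2, 3.3]
grasp_force: 3.2
ee_pos: [512.6, -333.3, 63.5]
ft_force: [-4.9, 8.2, 5.6]
grasp_force: 4.6
radius 173.64511797316513 angle at tcp -0.0778908483219346 F [-4.94226482  8.23233152  5.64207097] P [ 642.42111308 -218.04085533] x [ 512.5504756  -333.30682826   63.46096415] 14.8
fingers tangent misfit -0.014813273849752902
```

The lever is on its pin, with the force rising and no motion. I'll centre, lift and clear the view.

```bash
python3 -m inch '[[[0,-5,0,0,0,0,55],[0,-10,0,0,0,0,55],[0,-15,0,0,0,0,55],[0,-15,0,0,0,0,55],[0,-15,-20,0,0,0,55],[0,-15,-50,0,0,0,55],[0,-15,-90,0,0,0,55],[0,-15,-140,0,0,0,55],[0,-15,-180,0,0,0,55],[0,-55,-180,0,0,0,55],[0,-105,-180,0,0,0,55],[0,-155,-180,0,0,0,55],[0,-205,-180,0,0,0,55],[0,-255,-180,0,0,0,55],[0,-305,-180,0,0,0,55],[0,-355,-180,0,0,0,55],[0,-400,-180,0,0,0,55],[0,-400,-180,0,0,0,55]]]'
python3 - <<'E'
from h import *
np.set_printoptions(precision=1,suppress=True)
t,s=snap('top','t4.png'),snap('side','s4.png')
a=cv2.resize(t['frame'][155:245,250:370,::-1],None,fx=6.5,fy=6.5,interpolation=3)
cv2.imwrite('pics/f.png',a)
E
```

```text
t: 16.6
ee_pos: [239.9, -37.5, 243.0]
orientation: [-2.926, -1.142, 0.001]
ft_force: [0.1, -1.2, 0.5]
width: 48.4
grasp_force: 0.0
```

View pics/f.png

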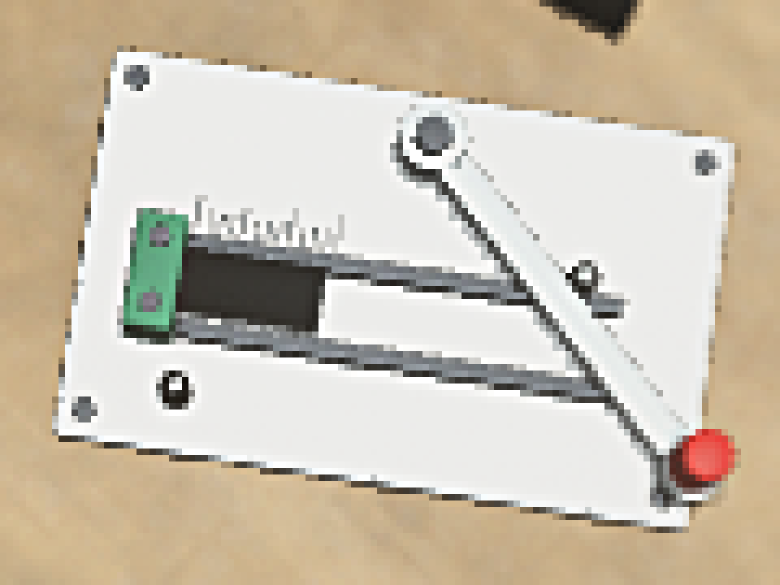

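The picture shows the tube against the green stop, with its free end at (322,302), which is about y = +27 mm. The lever lies on its pin with the handle at (705,455), and the neighbouring items are unmoved.

```bash
python3 -c "
from h import *
print(ctrl.close_job())"
```

```text
the job is handed in; nothing more can be done
None
```

The lever slid the black tube fully home against the green stop and was then pushed back onto its stop pin; the job was handed in at about 17 s with the robot clear of everything, and no verdict came back.

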